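# Fit the sanding drum to the bench spindle

### The job

Fit the wide sanding drum, the one with the stout tapered shank, to the bench spindle: take it out of the rack, set its shank in the spindle's socket and tap or press it down fully home, so that its flange meets the nose and friction alone holds it. Leave the slim drum, whose thin straight shank does not fit, in the rack.

Things in the scene. Friction and masses are not known exactly. Their poses are not given: they have to be found in the camera images.
- wide_drum: Drum to fit: upright brown cork cylinder, 44 mm diameter, in either hole of the rack. Origin on its axis at the flange's underside, z up. Above it: steel flange to 5 mm (38 mm wide), cork to 43, steel cap to 45, flat screw head 14 mm wide to 50 mm. Below it: 40 mm steel shank tapering from 22 mm diameter to 11 mm at the tip. 55 to 105 g. Grip the cork at any yaw.
- slim_drum: Bystander drum in the rack's other hole: brown cork cylinder 33 mm in diameter, same heights as the wide drum, straight shank 9 mm in diameter and 40 mm long. Origin on its axis at the underside of its flange. Stays in the rack.
- rack: Fixed light-wood rack, 70 x 200 mm, 60 mm high: a 12 mm board on two end panels, with two loose 28 mm holes at y = -55 and +55 mm of its own axes. Origin under its centre on the table. The drums' flanges rest on the board's top: lift a drum more than 40 mm to free it.
- spindle: Fixed grey metal box 130 x 120 mm, 48 mm high, with a round steel nose 48 mm in diameter standing 22 mm above its middle (top 70 mm above the table). Origin under its centre on the table. The upright socket is the hole in the nose.
- socket (a point): Centre of the socket's mouth, at the nose's top. Bore 27 mm wide, over 60 mm deep, with four sprung keys that match the taper. A drum let go in it stands upright, flange about 7 to 13 mm above the nose; pushing it home takes a force that grows to 10 to 15 N, until the flange rests on the nose (drum's origin at this point). Friction then holds it.
Things that resemble listed ones, but are neither listed nor needed, are in the scene too. What is meant by the spindle is not brown, and is the larger of those in its own colour. Leave any pink or purple look-alike of the wide_drum alone.

How it is judged:
On the way:
1. the wide drum's shank has entered the socket (horizontal distance between wide_drum and socket below 0.01 m and z of wide_drum in the frame of socket below 0.03 m), for 0.1 s.
At the end, for the whole second after the job is handed in: The wide drum stands upright (within 6 degrees) and still in the spindle's socket, on its axis within 5 mm, its flange down on the nose within 4 mm; the slim drum still stands in its hole in the rack (horizontal distance between wide_drum and socket below 0.005 m and z of wide_drum in the frame of socket between -0.004 and 0.004 m and angle between wide_drum's own z axis and vertical below 0.1 rad and linear speed of wide_drum below 0.02 m/s and horizontal distance between slim_drum and rack below 0.075 m and z of slim_drum in the frame of rack below 0.075 m and angle between slim_drum's own z axis and vertical below 0.25 rad); the robot touches nothing.
It fails at once if the slim drum is taken out of the rack (z of slim_drum in the frame of rack above 0.09 m).
It also fails if it takes over 51 s, if anything falls off the work surface, if the arm or the gripper's body presses on something with over 40 N, if the wrist force passes 120 N, or if a joint passes its speed limit or range.

### The arm

A 7-joint arm with a two-finger parallel gripper is mounted at the origin on a cart in front of the work surface, level with it; the furniture and walls round the work are solid. World frame = base frame: x ahead of the robot, y to its left, z up, the work surface at z = 0. Lengths are in m, angles in rad, forces in N, time in s.
With the tool pointing down it reaches from about 0.35 to 0.9 m from the base axis. Payload 8.1 kg.
Tool frame: the origin (TCP) lies at the very end of the fingers, on their centre line; the grasp point (between the pads) lies 19 mm behind it; y points along the fingers, x is the direction in which the jaws open and shut, and the axes are right-handed (so a half turn about y gives the same grasp; the last joint's range is limited). The gripper opens to 92 mm and grips with 3 to 60 N. Pads are 19 mm wide; open, the fingers measure 130 mm over their backs; the gripper's body (75 mm by 190 mm) begins 47 mm behind the grasp point.
Start: joints at [-1.377, 0.434, 0.025, 1.573, -0.012, 1.134, -0.075], TCP at [0.183, 0.598, 0.227] pointing down, gripper open.
Joint ranges: [-2.62, 2.62], [-0.44, 2.09], [-1.27, 1.32], [0.08, 2.57], [-1.32, 4.46], [0.12, 2], [-2.74, 2.74]. Speed limits (rad/s): [2.22, 2.22, 3.01, 3.01, 3.14, 3.14, 3.14].

### API

Orientations are given as a unit quaternion [w, x, y, z].
In Python, from cell import manip gives the robot as it stands.
- The arm moves only by the shell command python3 -m inch 'ROWS'. ROWS is JSON, a list of rows, each a list of 7 numbers: the shift along the world's x, y, z in m, then the turn, a rotation vector about the world's x, y, z in rad, then the finger opening in m, from 0 to 0.0918. In form: [[x, y, z, rx, ry, rz, fingers], ...]. A call has 1 to 8 rows; each row is the pose to reach, as a shift and turn from the pose commanded when the call began; what a row does not reach only later rows make up. A row lasts 1/12 s, in which the tool goes at most 41.7 mm and 7.16 degrees, less where a joint would pass 70% of its speed; a pose out of reach is approached as far as the arm can. A call with a gripper value outside its range is refused whole. The fingers move at their own pace and stop on an object; the grip force is fixed at half the most. Time passes only in rows, so rows that repeat a pose let the fingers close. It gives the time, the measured TCP pose, the force and the opening at its end, in the units of the state.
- manip.sense(): the state, without advancing time (a new reading comes with each control period).
- manip.snapshot(name): name is "scene" or "top"; returns the picture (480x640x3 uint8, blue, green, red); there is no depth.
- manip.camera_info(name): a dict with "K" (3x3 intrinsics, pixels), "origin" and "attitude" of the camera in the world. Camera axes: x right, y down, z forward; pixel columns grow to the right and rows downward; lengths in m; the calibration is good to about 2 mm. A picture is of the moment at which its call begins. camera_info takes no time and is no camera call.
- manip.job_done(): hands the job in, once; it reports no verdict.
The state is a dict: "time": time; "joint_pos": joint angles; "joint_velocities": joint speeds; "joint_efforts": joint torques, N m; "tcp_pos": TCP position; "eef_rot": TCP orientation; "force": force on the tool from outside, world axes, zero at the start; "torque": the same for the moment, N m; "width": finger opening in m.
Only numpy, scipy, OpenCV 4.12 (cv2) and the standard library are available. Lean on these libraries where they do the work, as an engineer would, in place of code of your own. Each camera call takes 0.05 s, during which the arm holds its last target. There are 200 camera calls.

## Working session

There is one attempt and no reset: what is moved stays moved. The work goes in short steps, Python scripts to look and compute and a shell command to move; the robot and the scene stay as the last step left them, time stands still between calls to the robot, and variables do not carry over. Pictures are saved under pics/ and viewed, about 8 in all and at most 12, crops included, and the job is handed in when it is done.

```bash
mkdir -p pics; cat > h.py <<'E'
import numpy as np,cv2
from scipy.spatial.transform import Rotation as R
from cell import manip
def cam(n):
    c=manip.camera_info(n);K=np.array(c["K"]);a=np.array(c["attitude"],float)
    M=a if a.shape==(3,3) else R.from_quat(a[[1,2,3,0]]).as_matrix()
    return K,np.array(c["origin"]),M
def ray(n,u,v,z):
    K,o,M=cam(n);d=M@np.linalg.inv(K)@[u,v,1];return o+d*(z-o[2])/d[2]
def proj(n,p):
    K,o,M=cam(n);q=K@(M.T@(np.array(p)-o));return q[:2]/q[2]
E
python3 - <<'E'
from h import *
for n in("scene","top"):
    cv2.imwrite(f"pics/{n}0.png",manip.snapshot(n));print(n,manip.camera_info(n))
s=manip.sense();print(s)
E
```

```text
scene {'K': array([[530.394189,   0.      , 317.286188],
       [  0.      , 530.394189, 239.335117],
       [  0.      ,   0.      ,   1.      ]]), 'origin': array([-0.15247682, -0.59421797,  0.75248281]), 'attitude': array([-0.42491059,  0.82605506, -0.32563027,  0.17620712])}
top {'K': array([[507.06099324,   0.        , 314.69555744],
       [  0.        , 507.06099324, 240.63277959],
       [  0.        ,   0.        ,   1.        ]]), 'origin': array([0.31797474, 0.09524798, 1.28386265]), 'attitude': array([-0.05087604,  0.71517842, -0.69502499,  0.05358845])}
{'time': 0.1, 'joint_pos': array([-1.37658545,  0.43515885,  0.02497823,  1.57395883, -0.01158234,
        1.13397648, -0.07510156]), 'joint_velocities': array([-8.79684291e-04, -3.86552463e-04,  7.89049301e-04, -2.01671365e-03,
        8.10746308e-05,  4.43411493e-04,  9.58452297e-04]), 'joint_efforts': array([ 3.73431685e-03, -6.69124389e+01,  9.88173075e-01, -3.15147007e+01,
       -6.05181581e-02,  3.73775326e-02,  3.17545823e-05]), 'tcp_pos': array([0.18272698, 0.59724735, 0.22603834]), 'eef_rot': array([-0.56812449,  0.56877291,  0.42020062, -0.42090781]), 'force': array([-0.66710618, -0.57138117,  0.37260198]), 'torque': array([ 0.03366245,  0.01216555, -0.03908127]), 'width': 0.09179812470110568}
```

View pics/scene0.png

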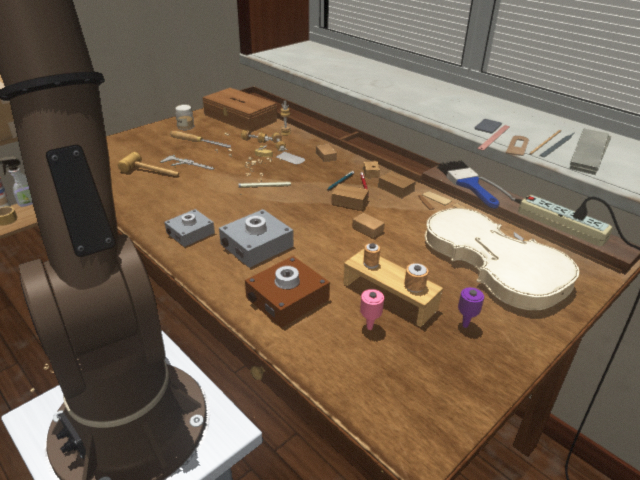

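View pics/top0.png

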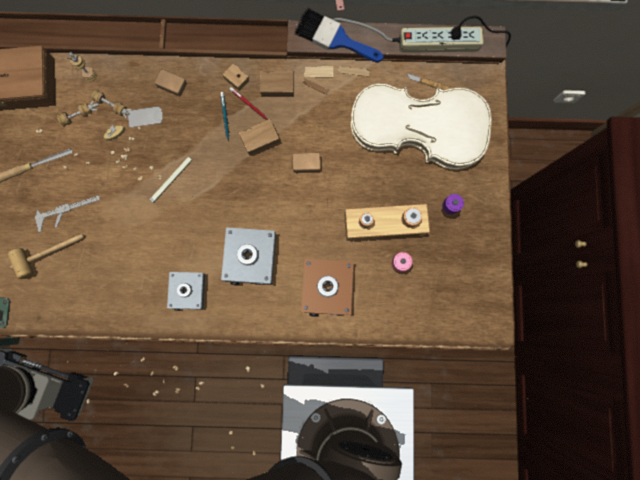

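The top view shows the wide drum at (413,217), in the rack's right hole. Things that could be taken for it are the slim drum (367,219), the pink drum (403,262) and the purple drum (454,204). The large grey spindle is at (248,255); its look-alikes are the small grey box (184,290) and the brown box (328,287). I choose the drum at (413,217) and the grey box at (248,255), and will measure both and check them in a close crop.

```bash
cat > m.py <<'E'
from h import *
T=manip.snapshot("top");S=manip.snapshot("scene")
def crop(I,u,v,r=40,k=5):return cv2.resize(I[v-r:v+r,u-r:u+r],None,fx=k,fy=k,interpolation=cv2.INTER_CUBIC)
cv2.imwrite("pics/crop1.png",np.vstack([np.hstack([crop(T,395,217,40,4),crop(T,248,255,40,4)]),np.hstack([crop(S,395,265,40,4),crop(S,256,225,40,4)])]))
hsv=cv2.cvtColor(T,cv2.COLOR_BGR2HSV)
def blob(mask,u,v,r):
    m=np.zeros_like(mask);m[v-r:v+r,u-r:u+r]=mask[v-r:v+r,u-r:u+r]
    n,l,st,c=cv2.connectedComponentsWithStats(m)
    return [(st[i,4],st[i,:4].tolist(),c[i].round(1).tolist()) for i in range(1,n) if st[i,4]>15]
for nm,u,v in(("wide",413,217),("slim",367,219)):
    b=blob(((hsv[...,1]<60)&(hsv[...,2]>90)).astype('u1'),u,v,16)
    for q in b:print(nm,q,ray("top",*q[2],.105).round(4),"size mm",q[1][2]*1180/507)
g=((hsv[...,2]<50)).astype('u1')
for q in blob(g,248,255,10):print("bore",q,ray("top",*q[2],.07).round(4),q[1][2]*1214/507)
g=((hsv[...,2]>150)&(hsv[...,1]<60)).astype('u1')
for q in blob(g,248,255,16):print("nose",q,(q[1][0]+q[1][2]/2-.5,q[1][1]+q[1][3]/2-.5),ray("top",q[1][0]+q[1][2]/2-.5,q[1][1]+q[1][3]/2-.5,.07).round(4))
# box footprint, grey mask
g=((hsv[...,1]<70)&(hsv[...,2]>60)).astype('u1')
m=np.zeros_like(g);m[215:300,210:290]=g[215:300,210:290]
c=max(cv2.findContours(m,0,2)[0],key=cv2.contourArea);r=cv2.minAreaRect(c);print("box",r,np.array(r[1])*1236/507,ray("top",*r[0],.048).round(4))
m=cv2.inRange(hsv,(12,70,150),(30,200,255));k=np.zeros_like(m);k[195:250,335:440]=m[195:250,335:440]
c=max(cv2.findContours(k,0,2)[0],key=cv2.contourArea);r=cv2.minAreaRect(c);print("rack",r,ray("top",*r[0],.06).round(4),[ray("top",*p,.06)[:2].round(3).tolist() for p in cv2.boxPoints(r)])
E
python3 m.py
```

```text
wide (np.int32(176), [406, 209, 15, 14], [412.9, 215.5]) [ 0.5606 -0.1378  0.105 ] size mm 34.9112426035503
slim (np.int32(88), [362, 214, 11, 10], [366.6, 218.5]) [ 0.5501 -0.0281  0.105 ] size mm 25.601577909270215
nose (np.int32(875), [232, 239, 32, 32], [247.2, 254.3]) (247.5, 254.5) [0.4604 0.254  0.07  ]
box ((248.04139709472656, 256.00347900390625), (51.40515899658203, 56.13874816894531), 4.763640880584717) [125.31908584 136.85896003] [0.4593 0.2553 0.048 ]
rack ((387.03106689453125, 219.97340393066406), (29.395883560180664, 82.7076187133789), 86.24827575683594) [ 0.5568 -0.0831  0.06  ] [[0.584, 0.021], [0.603, -0.182], [0.53, -0.187], [0.511, 0.015]]
```

View pics/crop1.png

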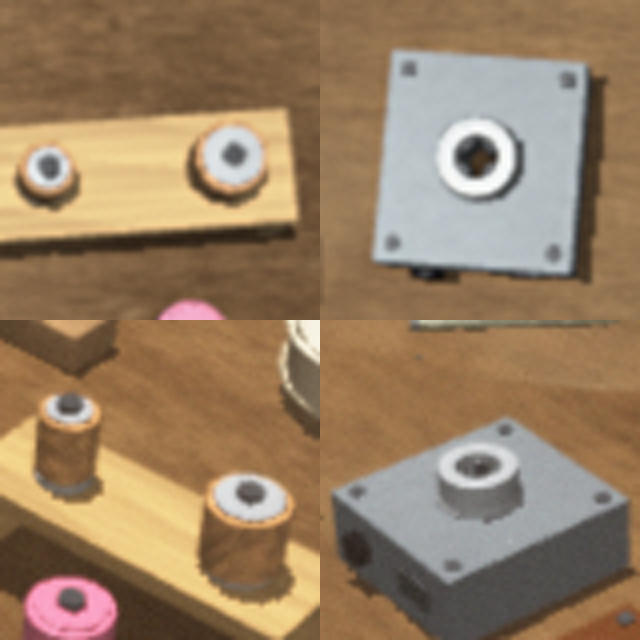

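The crop confirms the choice: the wider cap and cork are at top pixel (413,216), and the big grey box with its bored nose is at (247,254). The rack hole predicted from the outline, (0.562,-0.138), agrees with the cap ray, (0.561,-0.138).

```bash
python3 - <<'E'
from h import *
s=manip.sense();q=s["eef_rot"];M=R.from_quat(q[[1,2,3,0]]).as_matrix();print(M.round(3))
print("yaw of jaw x",np.degrees(np.arctan2(M[1,0],M[0,0])), s["tcp_pos"])
print("delta to drum", np.array([.561,-.138,.2])-s["tcp_pos"])
for n,p in(("pink",(403,262)),("purple",(454,204))):print(n,ray("top",*p,.09).round(3))
E
```

```text
[[ 0.293 -0.    -0.956]
 [ 0.956 -0.001  0.293]
 [-0.001 -1.    -0.   ]]
yaw of jaw x 72.99178580212364 [0.18275651 0.59740054 0.22627831]
delta to drum [ 0.37824349 -0.73540054 -0.02627831]
pink [ 0.451 -0.117  0.09 ]
purple [ 0.595 -0.24   0.09 ]
```

```bash
python3 -m inch '[[0.018,-0.035,0,0,0,-0.02,0.0918],[0.036,-0.07,0,0,0,-0.05,0.0918],[0.054,-0.105,0,0,0,-0.08,0.0918],[0.072,-0.14,0,0,0,-0.11,0.0918],[0.09,-0.175,0,0,0,-0.14,0.0918],[0.108,-0.21,0,0,0,-0.17,0.0918],[0.126,-0.245,0,0,0,-0.2,0.0918],[0.126,-0.245,0,0,0,-0.2,0.0918]]'
python3 -m inch '[[0.018,-0.035,0,0,0,-0.02,0.0918],[0.036,-0.07,0,0,0,-0.05,0.0918],[0.054,-0.105,0,0,0,-0.08,0.0918],[0.072,-0.14,0,0,0,-0.11,0.0918],[0.09,-0.175,0,0,0,-0.14,0.0918],[0.108,-0.21,0,0,0,-0.17,0.0918],[0.126,-0.245,0,0,0,-0.2,0.0918],[0.126,-0.245,0,0,0,-0.2,0.0918]]'
```

```text
time: 0.87
tcp_pos: [0.3126, 0.3454, 0.2268]
eef_rot: [-0.608, 0.611, 0.358, -0.359]
force: [-0.4, -1.3, -1.3]
width: 0.0912
time: 1.53
tcp_pos: [0.4376, 0.1007, 0.2272]
eef_rot: [-0.641, 0.643, 0.296, -0.295]
force: [-0.4, 0.2, -1.1]
width: 0.0916
```

```bash
python3 -m inch '[[0.018,-0.035,0,0,0,-0.02,0.0918],[0.036,-0.07,0,0,0,-0.04,0.0918],[0.054,-0.105,0,0,0,-0.06,0.0918],[0.072,-0.14,0,0,0,-0.08,0.0918],[0.09,-0.175,0,0,0,-0.1,0.0918],[0.108,-0.21,0,0,0,-0.1,0.0918],[0.123,-0.238,-0.02,0,0,-0.1,0.0918],[0.123,-0.238,-0.04,0,0,-0.1,0.0918]]'
python3 -m inch '[[0,0,0,0,0,0,0.0918],[0,0,0,0,0,0,0.0918]]'
python3 - <<'E'
from h import *
s=manip.sense();print(s["tcp_pos"],s["joint_pos"].round(2))
S=manip.snapshot("scene");T=manip.snapshot("top")
print(proj("scene",s["tcp_pos"]),proj("top",s["tcp_pos"]))
a=cv2.resize(S[190:310,340:480],None,fx=4,fy=4,interpolation=2);b=cv2.resize(T[150:270,330:470],None,fx=4,fy=4,interpolation=2)
cv2.imwrite("pics/c2.png",cv2.resize(np.hstack([a,b]),(800,343)))
E
```

```text
time: 2.2
tcp_pos: [0.5606, -0.1375, 0.1873]
eef_rot: [-0.654, 0.658, 0.266, -0.264]
force: [0.1, 0.6, 0.7]
width: 0.0918
time: 2.37
tcp_pos: [0.5569, -0.1294, 0.1858]
eef_rot: [0.655, -0.654, -0.266, 0.268]
force: [0.2, 0.7, 0.7]
width: 0.0919
[ 0.55694533 -0.12942557  0.18582823] [-0.24  0.41  0.52  1.79 -0.24  1.01  1.15]
[416.27368719 233.5211294 ] [416.31722541 209.83857943]
```

View pics/c2.png

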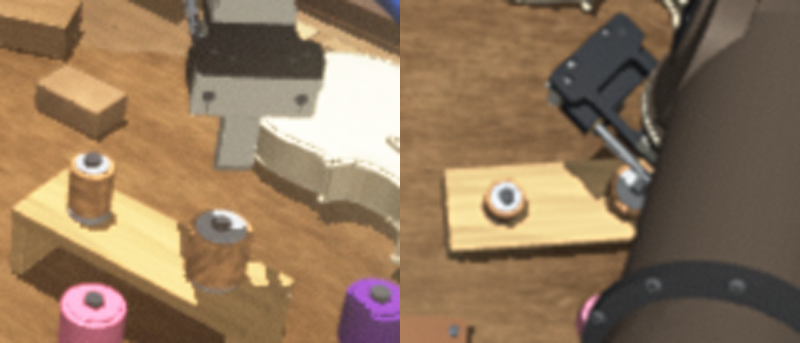

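The fingers hang above the wide drum (scene px (416,275)), with the slim drum well clear. The measured TCP is about 9 mm off and has moved back, so I'll let it settle before correcting.

```bash
python3 -m inch '[[0,0,0,0,0,0,0.0918],[0,0,0,0,0,0,0.0918],[0,0,0,0,0,0,0.0918],[0,0,0,0,0,0,0.0918]]'
python3 -c "
from h import *
s=manip.sense();print(s['tcp_pos'],proj('scene',s['tcp_pos']-np.array([.037,.036,0])),np.abs(s['joint_velocities']).max())
S=manip.snapshot('scene');h=cv2.cvtColor(S,cv2.COLOR_BGR2HSV)
m=((h[...,1]<60)&(h[...,2]>80)).astype('u1');k=m*0;k[262:282,400:432]=m[262:282,400:432]
print(proj('scene',[.561,-.138,.105]),cv2.connectedComponentsWithStats(k)[2:])"
```

```text
time: 2.8
tcp_pos: [0.558, -0.1298, 0.1874]
eef_rot: [-0.655, 0.655, 0.267, -0.267]
force: [-0.6, 1.2, 0.2]
width: 0.0918
[ 0.55804229 -0.12980574  0.18737207] [420.10818921 248.84665519] 0.005862317118216423
[416.01317759 268.28043319] (array([[     0,      0,    640,    480, 307045],
       [   409,    263,     17,     12,    155]], dtype=int32), array([[319.45061147, 239.48514713],
       [417.33548387, 268.92258065]]))
```

Measured and imaged fingertip agree at about (421,249), and the drum cap agrees with the prediction within 1 px. Correct by (+3,-8) mm, then descend.

```bash
python3 -m inch '[[0.003,-0.008,0,0,0,0,0.0918],[0.003,-0.008,-0.02,0,0,0,0.0918],[0.003,-0.008,-0.04,0,0,0,0.0918],[0.003,-0.008,-0.055,0,0,0,0.0918],[0.003,-0.008,-0.055,0,0,0,0.0918],[0.003,-0.008,-0.055,0,0,0,0.0918]]'
```

```text
time: 3.35
tcp_pos: [0.5605, -0.1389, 0.1314]
eef_rot: [0.655, -0.655, -0.266, 0.267]
force: [0.4, 0.2, 0.5]
width: 0.0916
```

```bash
python3 -m inch '[[0.001,0.001,-0.015,0,0,0,0.0918],[0.001,0.001,-0.03,0,0,0,0.0918],[0.001,0.001,-0.045,0,0,0,0.0918],[0.001,0.001,-0.06,0,0,0,0.0918],[0.001,0.001,-0.061,0,0,0,0.0918],[0.001,0.001,-0.061,0,0,0,0.0918],[0.001,0.001,-0.061,0,0,0,0.0918]]'
python3 -m inch '[[0,0,0,0,0,0,0.05],[0,0,0,0,0,0,0.03],[0,0,0,0,0,0,0.03],[0,0,0,0,0,0,0.03],[0,0,0,0,0,0,0.03],[0,0,0,0,0,0,0.03],[0,0,0,0,0,0,0.03],[0,0,0,0,0,0,0.03]]'
```

```text
time: 3.93
tcp_pos: [0.5627, -0.1378, 0.0721]
eef_rot: [-0.655, 0.655, 0.267, -0.266]
force: [0.9, 0.7, -0.5]
width: 0.0916
time: 4.6
tcp_pos: [0.5617, -0.1374, 0.0707]
eef_rot: [0.655, -0.655, -0.267, 0.267]
force: [0.5, 1.3, 0.7]
width: 0.0435
```

The width of 43.5 mm matches the 44 mm cork, so the drum is gripped. Lift.

```bash
python3 -m inch '[[0,0,0.015,0,0,0,0.03],[0,0,0.03,0,0,0,0.03],[0,0,0.045,0,0,0,0.03],[0,0,0.065,0,0,0,0.03],[0,0,0.085,0,0,0,0.03],[0,0,0.105,0,0,0,0.03],[0,0,0.12,0,0,0,0.03],[0,0,0.12,0,0,0,0.03]]'
python3 -c "
from h import *
s=manip.sense();print(s['tcp_pos'],s['width'],s['force'])
S=manip.snapshot('scene');cv2.imwrite('pics/c3.png',cv2.resize(S[160:310,330:480],None,fx=3,fy=3))"
```

```text
time: 5.27
tcp_pos: [0.5633, -0.1379, 0.1937]
eef_rot: [-0.654, 0.656, 0.268, -0.265]
force: [0.6, 0.4, -0.3]
width: 0.043
[ 0.56333653 -0.13793628  0.19366625] 0.04297754345359414 [ 0.58750781  0.38040723 -0.3139735 ]
```

View pics/c3.png

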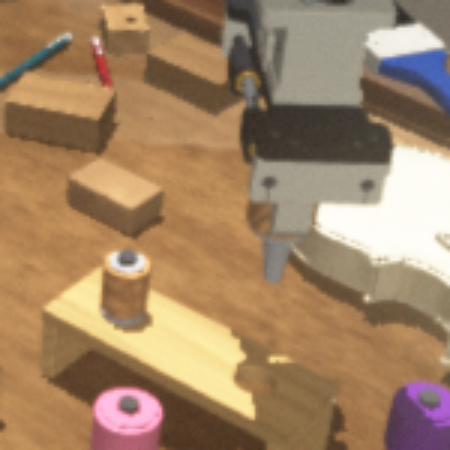

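The drum is out: the tapered shank hangs straight with its tip at about (421,254), and the slim drum is undisturbed. Travel to the spindle.

```bash
python3 -m inch '[[-0.006,0.025,0,0,0,0,0.03],[-0.013,0.05,0,0,0,0,0.03],[-0.02,0.075,0,0,0,0,0.03],[-0.026,0.1,0,0,0,0,0.03],[-0.033,0.125,0,0,0,0,0.03],[-0.039,0.15,0,0,0,0,0.03],[-0.046,0.175,0,0,0,0,0.03],[-0.052,0.2,0,0,0,0,0.03]]'
python3 -m inch '[[-0.006,0.025,0,0,0,0,0.03],[-0.013,0.05,0,0,0,0,0.03],[-0.02,0.075,0,0,0,0,0.03],[-0.026,0.1,0,0,0,0,0.03],[-0.033,0.125,0,0,0,0,0.03],[-0.039,0.15,0,0,0,0,0.03],[-0.046,0.175,0,0,0,0,0.03],[-0.05,0.192,0,0,0,0,0.03]]'
python3 -m inch '[[0,0,0,0,0,0,0.03],[0,0,0,0,0,0,0.03],[0,0,0,0,0,0,0.03],[0,0,0,0,0,0,0.03]]'
```

```text
time: 5.98
tcp_pos: [0.5085, 0.0638, 0.1895]
eef_rot: [0.655, -0.655, -0.266, 0.268]
force: [0.0, 0.9, -0.4]
width: 0.0432
time: 6.65
tcp_pos: [0.4579, 0.2571, 0.1893]
eef_rot: [0.655, -0.654, -0.267, 0.268]
force: [1.0, 0.9, -1.3]
width: 0.0437
time: 6.98
tcp_pos: [0.46, 0.2533, 0.1902]
eef_rot: [-0.655, 0.655, 0.266, -0.267]
force: [0.3, -0.3, -0.3]
width: 0.0434
```

```bash
python3 -m inch '[[0,0.001,-0.015,0,0,0,0.03],[0,0.001,-0.03,0,0,0,0.03],[0,0.001,-0.045,0,0,0,0.03],[0,0.001,-0.055,0,0,0,0.03],[0,0.001,-0.055,0,0,0,0.03],[0,0.001,-0.055,0,0,0,0.03]]'
python3 -c "
from h import *
s=manip.sense();p=s['tcp_pos'];print(p)
f=p-[0,0,.0107]
for n,q in(('tip',f-[0,0,.04]),('flange',f),('socket',[.460,.2545,.07]),('socket-2 y',[.46,.264,.07])):print(n,(proj('scene',q)-[196,150])*5)
S=manip.snapshot('scene');cv2.imwrite('pics/c4.png',cv2.resize(S[150:260,196:316],None,fx=5,fy=5,interpolation=2))"
```

```text
time: 7.48
tcp_pos: [0.4599, 0.2549, 0.1356]
eef_rot: [-0.655, 0.655, 0.266, -0.267]
force: [1.4, -0.1, -0.5]
width: 0.0434
[0.45987445 0.25488751 0.13559607]
tip [285.35567516 328.43339426]
flange [280.48798329 254.47378447]
socket [287.84681399 355.5107686 ]
socket-2 y [275.36201193 347.28478216]
```

View pics/c4.png

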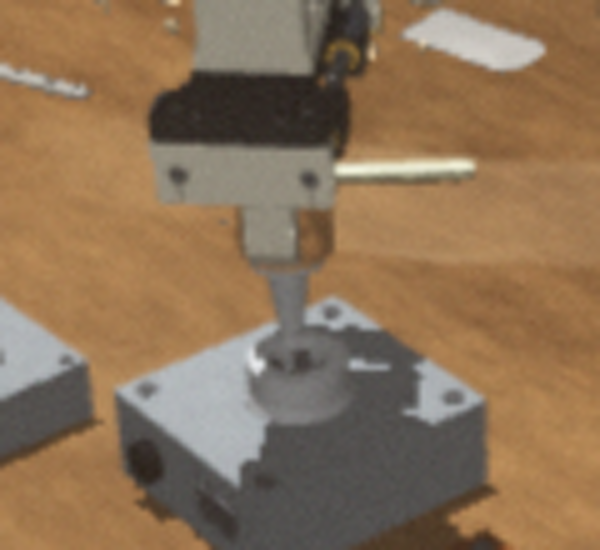

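The tip at crop (290,337) sits over the bore, whose centre is at (299,357). It's about 1–2 mm to the left of it, well inside the bore's ±8 mm clearance. Small correction, then insert.

```bash
python3 -m inch '[[0.001,-0.001,-0.005,0,0,0,0.03],[0.001,-0.001,-0.012,0,0,0,0.03],[0.001,-0.001,-0.02,0,0,0,0.03],[0.001,-0.001,-0.028,0,0,0,0.03],[0.001,-0.001,-0.034,0,0,0,0.03],[0.001,-0.001,-0.038,0,0,0,0.03],[0.001,-0.001,-0.038,0,0,0,0.03]]'
python3 -c "
from h import *
s=manip.sense();print(s['tcp_pos'],s['force'],s['torque'])"
```

```text
time: 8.12
tcp_pos: [0.4612, 0.255, 0.097]
eef_rot: [-0.655, 0.655, 0.267, -0.267]
force: [3.2, 2.6, -3.0]
width: 0.0431
[0.46116917 0.25502672 0.09701342] [ 3.16683326  2.57438797 -3.03478713] [ 0.58698512 -0.72681542  0.02681931]
```

The shank is in, with a slight side load. Let go so it self-centres, then look.

```bash
python3 -m inch '[[0,0,0,0,0,0,0.06],[0,0,0,0,0,0,0.08],[0,0,0,0,0,0,0.0918],[0,0,0,0,0,0,0.0918],[0,0,0,0,0,0,0.0918]]'
python3 -m inch '[[0,0,0.02,0,0,0,0.0918],[0,0,0.04,0,0,0,0.0918],[0,0,0.06,0,0,0,0.0918],[0,0,0.08,0,0,0,0.0918],[0,0,0.08,0,0,0,0.0918],[0,0,0.08,0,0,0,0.0918]]'
python3 -c "
from h import *
s=manip.sense();print(s['tcp_pos'],s['force'])
print((proj('scene',[.461,.255,.13])-[196,150])*5,(proj('scene',[.461,.255,.08])-[196,150])*5)
S=manip.snapshot('scene');T=manip.snapshot('top')
a=cv2.resize(S[150:260,196:316],None,fx=5,fy=5,interpolation=2)
b=cv2.resize(T[205:315,188:308],None,fx=5,fy=5,interpolation=2)
cv2.imwrite('pics/c5.png',cv2.resize(np.hstack([a,b]),(800,367)))"
```

```text
time: 8.53
tcp_pos: [0.4606, 0.2545, 0.0978]
eef_rot: [0.655, -0.655, -0.267, 0.267]
force: [0.4, -0.2, -0.8]
width: 0.0721
time: 9.03
tcp_pos: [0.4613, 0.255, 0.1787]
eef_rot: [0.655, -0.655, -0.268, 0.266]
force: [0.6, -0.0, 0.1]
width: 0.0919
[0.4612746  0.25501224 0.17866704] [ 0.59001809 -0.0296789   0.09069696]
[281.67062789 243.88460811] [287.71023512 336.3172089 ]
```

View pics/c5.png

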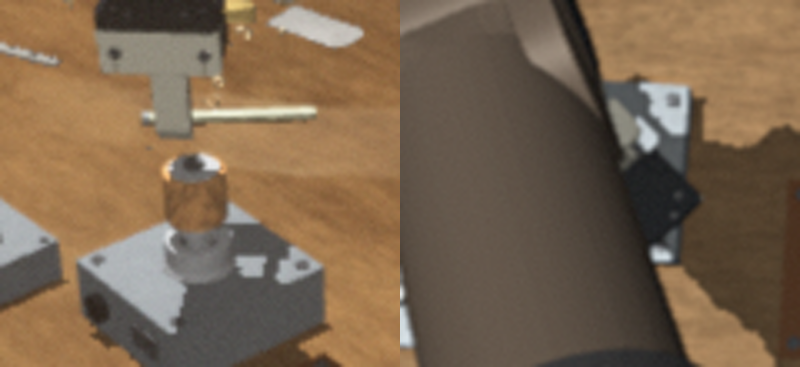

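The drum stands upright in the socket, cap at crop (192,162), with a gap still under the flange. Close the fingers and press on the screw head (home when its top is at z≈0.120).

```bash
python3 -m inch '[[0,0,0,0,0,0,0.05],[0,0,0,0,0,0,0],[0,0,0,0,0,0,0],[0,0,-0.01,0,0,0,0],[0,0,-0.02,0,0,0,0],[0,0,-0.03,0,0,0,0],[0,0,-0.04,0,0,0,0],[0,0,-0.04,0,0,0,0]]'
python3 -m inch '[[0,0,-0.002,0,0,0,0],[0,0,-0.004,0,0,0,0],[0,0,-0.006,0,0,0,0],[0,0,-0.008,0,0,0,0],[0,0,-0.01,0,0,0,0],[0,0,-0.01,0,0,0,0]]'
```

```text
time: 9.8
tcp_pos: [0.4595, 0.2539, 0.1351]
eef_rot: [-0.654, 0.655, 0.266, -0.268]
force: [-0.0, -0.4, 0.0]
width: 0.0432
time: 10.3
tcp_pos: [0.461, 0.2549, 0.1277]
eef_rot: [0.655, -0.655, -0.267, 0.267]
force: [0.6, 0.0, -0.6]
width: 0.0113
```

```bash
python3 -m inch '[[0,0,0,0,0,0,0],[0,0,0,0,0,0,0],[0,0,0,0,0,0,0],[0,0,0,0,0,0,0]]'; python3 -m inch '[[0,0,-0.002,0,0,0,0],[0,0,-0.003,0,0,0,0],[0,0,-0.004,0,0,0,0],[0,0,-0.004,0,0,0,0]]'
```

```text
time: 10.63
tcp_pos: [0.4609, 0.2547, 0.1278]
eef_rot: [0.655, -0.655, -0.267, 0.267]
force: [-0.1, -0.3, -0.7]
width: 0.0112
time: 10.97
tcp_pos: [0.4614, 0.255, 0.1242]
eef_rot: [0.655, -0.655, -0.267, 0.266]
force: [-0.5, 0.9, 4.7]
width: 0.011
```

The fingers stopped at 11 mm, probably on the screw head, so they would press on the cap (home at TCP z≈0.115). Contact is 4.7 N; continue gently.

```bash
python3 -m inch '[[0,0,-0.001,0,0,0,0],[0,0,-0.002,0,0,0,0],[0,0,-0.003,0,0,0,0],[0,0,-0.003,0,0,0,0]]'; python3 -m inch '[[0,0,-0.001,0,0,0,0],[0,0,-0.002,0,0,0,0],[0,0,-0.002,0,0,0,0]]'
```

```text
time: 11.3
tcp_pos: [0.4618, 0.2552, 0.1216]
eef_rot: [0.655, -0.655, -0.268, 0.266]
force: [0.4, -0.1, 9.9]
width: 0.0114
time: 11.55
tcp_pos: [0.4621, 0.2554, 0.1199]
eef_rot: [0.655, -0.655, -0.268, 0.266]
force: [0.2, 0.1, 11.2]
width: 0.0109
```

```bash
python3 -m inch '[[0,0,-0.001,0,0,0,0],[0,0,-0.002,0,0,0,0],[0,0,-0.002,0,0,0,0]]'; python3 -c "
from h import *
print((proj('scene',[.461,.255,.115])-[196,150])*5)
S=manip.snapshot('scene');cv2.imwrite('pics/c6.png',cv2.resize(S[150:260,196:316],None,fx=5,fy=5,interpolation=2))"
```

```text
time: 11.8
tcp_pos: [0.4623, 0.2555, 0.1181]
eef_rot: [0.655, -0.655, -0.268, 0.266]
force: [-0.4, 0.3, 13.7]
width: 0.0115
[283.51262188 272.07523185]
```

View pics/c6.png

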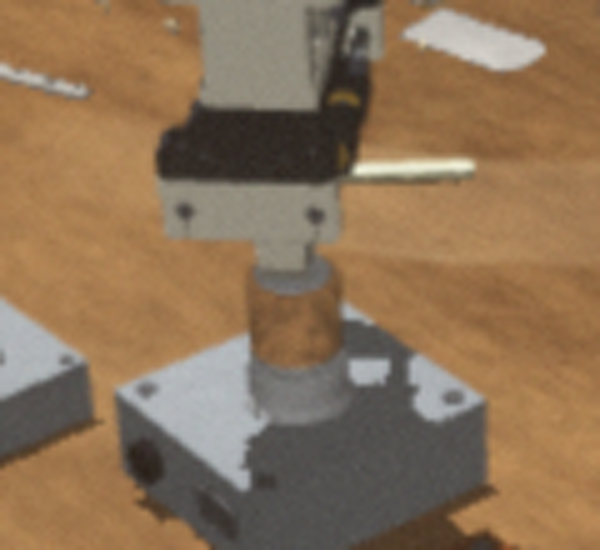

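The drum is upright with its flange nearly at the nose. Continue until the force climbs steeply.

```bash
python3 -m inch '[[0,0,-0.001,0,0,0,0],[0,0,-0.002,0,0,0,0],[0,0,-0.002,0,0,0,0]]';python3 -m inch '[[0,0,-0.001,0,0,0,0],[0,0,-0.001,0,0,0,0],[0,0,-0.001,0,0,0,0]]'
```

```text
time: 12.1
tcp_pos: [0.4626, 0.2557, 0.1165]
eef_rot: [0.655, -0.654, -0.268, 0.265]
force: [-1.0, 0.2, 16.7]
width: 0.0115
time: 12.35
tcp_pos: [0.4627, 0.256, 0.1162]
eef_rot: [0.655, -0.654, -0.269, 0.265]
force: [-3.3, -0.3, 26.4]
width: 0.0113
```

A 1 mm step gave only 0.3 mm and +10 N (26 N total), so the flange is on the nose. Open, rise and check.

```bash
python3 -m inch '[[0,0,0,0,0,0,0.04],[0,0,0.001,0,0,0,0.04],[0,0,0.001,0,0,0,0.04],[0,0,0.001,0,0,0,0.04],[0,0,0.03,0,0,0,0.04],[0,0,0.06,0,0,0,0.04],[0,0,0.09,0,0,0,0.04],[0,0,0.12,0,0,0,0.04]]'; python3 -m inch '[[0,-0.03,0.02,0,0,0,0.04],[0,-0.06,0.03,0,0,0,0.04],[0,-0.09,0.03,0,0,0,0.04],[0,-0.12,0.03,0,0,0,0.04],[0,-0.15,0.03,0,0,0,0.04],[0,-0.15,0.03,0,0,0,0.04],[0,-0.15,0.03,0,0,0,0.04]]'
python3 -c "
from h import *
print(manip.sense()['force'])
for z in(.115,.07):print((proj('scene',[.461,.255,z])-[196,150])*5)
S=manip.snapshot('scene');T=manip.snapshot('top')
f=lambda I,u,v:cv2.resize(I[v:v+100,u:u+100],None,fx=4,fy=4,interpolation=2)
b=np.zeros((400,400,3),'u1')
cv2.imwrite('pics/c7.png',np.hstack([f(S,206,155),f(T,198,205)]));cv2.imwrite('pics/full7.png',S)"
```

```text
time: 13.02
tcp_pos: [0.4603, 0.2542, 0.2346]
eef_rot: [-0.655, 0.655, 0.266, -0.267]
force: [0.9, 0.3, -0.6]
width: 0.0397
time: 13.6
tcp_pos: [0.4605, 0.1029, 0.2636]
eef_rot: [0.655, -0.655, -0.266, 0.266]
force: [0.8, 0.9, 0.5]
width: 0.0405
[0.79922353 0.88646143 0.54133742]
[283.51262188 272.07523185]
[288.884463   354.28806909]
```

View pics/c7.png

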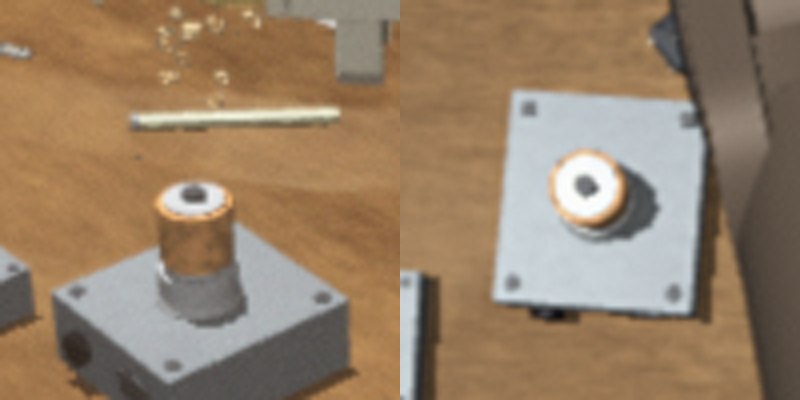

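View pics/full7.png

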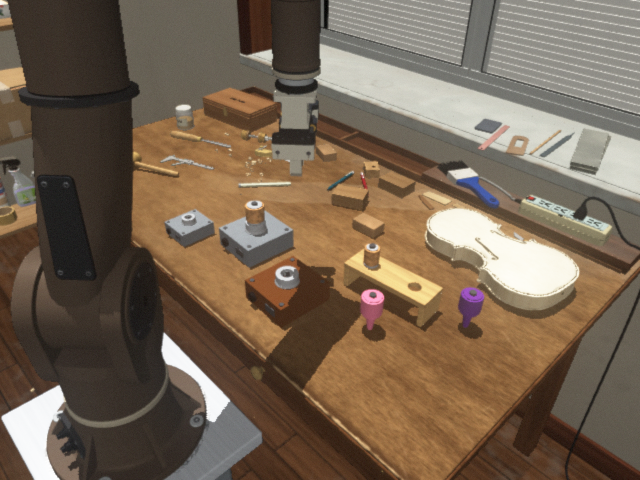

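The last views show the drum upright and seated: cap at scene px (255,204), top px (245,252), flange merging with the nose. The expected lean of about (-2.5,-2.3) px matches the observed (-2.3,-2.8) px. The slim drum is still in the rack at scene px (372,255), and the arm is clear. Handing in.

```bash
python3 -c "
from cell import manip
print(manip.job_done())"
```

```text
the job is handed in; nothing more can be done
None
```

The wide drum is fitted in the large grey spindle, and I handed the job in at about 13.7 s; no verdict was reported. I took the drum from the rack, let it centre itself in the socket, then pressed it down from above until it stopped.

- **Seating:** the push force grew to about 17 N. It then rose sharply to 26 N for only 0.3 mm more travel, which I took as the flange meeting the nose. The fingers stopped at z = 0.116 m, against an expected 0.115 m if they were pressing on the cap.
- **Final pictures:** the drum stands upright, within about 1 mm of its expected lean in both views. The slim drum is still in its hole, and the arm is clear at about 0 N.
- **Disagreements:**
  - The scene camera placed things 1 to 2 pixels (2 to 4 mm) off the top camera.
  - For the press, the fingers stopped at 11 mm instead of closing fully, probably on the screw head, which is listed as 14 mm wide. I did not find out why.

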